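# Lay the sample tubes in their colour-matched cradles

## Robot

A 6-joint arm with a two-finger parallel gripper is mounted at the origin on a cart in front of the work surface, level with it; the furniture and walls round the work are solid. World frame = base frame: x ahead of the robot, y to its left, z up, the work surface at z = 0. Lengths are in mm, angles in rad, forces in N, time in s.
With the tool pointing down it reaches from about 350 to 975 mm from the base axis. Payload 7.1 kg.
Tool frame: the origin (TCP) lies midway between the tips of the shut fingers; the grasp point (between the pads) lies 19 mm behind it (ctrl.grip_depth is the distance from the TCP to the grasp point, in mm); z points along the fingers, y is the line along which they close (so a half turn about z gives the same grasp; the last joint's range is limited). The gripper opens to 88 mm and grips with 3 to 60 N. Pads are 20 mm wide; open, the fingers measure 115 mm over their backs; the gripper's body (75 mm by 178 mm) begins 61 mm behind the grasp point.
Start: joints at [1.299, 0.423, 1.63, -0, 1.089, -0.019], TCP at [156.291, 605.126, 222.675] pointing down, gripper open.
Joint ranges: [-3, 3], [-0.9, 2.11], [0.09, 2.58], [-1.31, 4.45], [0.11, 2.69], [-2.54, 2.54]. Speed limits (rad/s): [2.39, 2.39, 3.01, 3.14, 3.14, 3.14].

## Interface

Orientations are given as a rotation vector (axis times angle).
In Python, from workcell import ctrl, cams gives the robot as it stands.
- The arm moves only by the tool move_arm, never from a script. Its argument "steps" is a list of rows, each a list of 3 entries, a list of its own where there are three numbers: the shift along the tool's x, y, z in units of 25 mm (1.0 is 25 mm), then the turn about the tool's z in units of 5 degrees (1.0 is 5 degrees), then the closure, from 0 (fully open) to 1 (shut). A call has 1 to 20 rows; each row shifts and turns the commanded pose from where the row before left it, along the tool's axes as they then stand; what a row does not reach is not made up. A row lasts 1/12 s, in which the tool goes at most 41.7 mm and 7.16 degrees, less where a joint would pass 70% of its speed; a pose out of reach is approached as far as the arm can. A call is refused whole if a number of a shift passes 1 or a number of a turn 1, either way. A call with a gripper value outside its range is refused whole. The fingers move at their own pace and stop on an object; the grip force is fixed at half the most. Time passes only in rows, so rows that do not move let the fingers close. It gives the time, the measured TCP pose, the force, the opening and the grip force at its end, in the units of the state.
- ctrl.get_obs(): the state, without advancing time (a new reading comes with each control period).
- cams.get_image(name): name is "scene" or "top"; returns a dict with "image" (400x640x3 uint8, red, green, blue), "camera_matrix" (3x3 intrinsics, pixels), "xyz" and "rotation" of the camera in the world. Camera axes: x right, y down, z forward; pixel columns grow to the right and rows downward; lengths in mm; the calibration is good to about 2 mm. A picture is of the moment at which its call begins. There is no depth.
- ctrl.close_job(): hands the job in; it is judged then, once.
Trained networks look in the newest picture that a camera, given by its name, has taken for a name from the list of things; names that differ only in an ending like _2 or _b are one class to them, and where a whole thing is asked for, a point or a joint stands for the part that bears it (a point fixed in the world has none). Each returns a list of dicts, best first, with "p" (0 to 1); they miss things now and then, are a little off and sometimes report something else, mostly with a low value. They report only what shows in the picture. A call takes as long as a camera call. They do not tell look-alikes from the thing itself.
- cams.boxes_of(camera, thing): "rect" ([centre column, centre row, width, height] in pixels, round what is visible of it).
- cams.cut_out(camera, thing): "pixels" (400x640 bool, what is visible of it) and "rect" ([centre column, centre row, width, height] in pixels, round what is visible of it).
The state is a dict: "t": time; "qpos": joint angles; "qvel": joint speeds; "joint_torque": joint torques, N m; "ee_pos": TCP position; "orientation": TCP orientation; "ft_force": force on the tool from outside, world axes, zero at the start; "moment": the same for the moment, N m; "width": finger opening in mm; "grasp_force": force on a finger pad.
Only numpy, scipy, OpenCV 4.12 (cv2) and the standard library are available. Lean on these libraries where they do the work, as an engineer would, in place of code of your own. Each camera call takes 0.05 s, during which the arm holds its last target. There are 200 camera calls.

## Task

Lay each of the three capped sample tubes in the cradle that has the colour of its cap, so that it rests in both notches and sits about centred lengthwise. The two marker pens lying among them are not tubes: leave them where they are.

Things in the scene. Friction and masses are not known exactly. Their poses are not given: they have to be found in the camera images.
- tube_blue: Loose translucent white conical sample tube, cap blue, lying on the worktop, about 20 g, 119 mm long, barrel 16 mm, cap 19 mm in diameter. Origin: mid-length, 9.5 mm below the tube's axis (z = 0 as it lies). y runs along it, z up: cap at y = -60 to -46 mm, then barrel, tapering to a point over the last 20 mm. The cap points roughly to the robot. Grasp across the barrel.
- tube_red: Loose translucent white conical sample tube, cap red, lying on the worktop, about 20 g, 119 mm long, barrel 16 mm, cap 19 mm in diameter. Origin: mid-length, 9.5 mm below the tube's axis (z = 0 as it lies). y runs along it, z up: cap at y = -60 to -46 mm, then barrel, tapering to a point over the last 20 mm. The cap points roughly to the robot. Grasp across the barrel.
- tube_orange: Loose translucent white conical sample tube, cap orange, lying on the worktop, about 20 g, 119 mm long, barrel 16 mm, cap 19 mm in diameter. Origin: mid-length, 9.5 mm below the tube's axis (z = 0 as it lies). y runs along it, z up: cap at y = -60 to -46 mm, then barrel, tapering to a point over the last 20 mm. The cap points roughly to the robot. Grasp across the barrel.
- cradle_blue: Blue cradle fixed to the worktop: base 44 x 120 x 5 mm with two saddles 8 mm thick, 33 mm high, at y = -30 and +30 mm, open between them for fingers. The tube lies along y in both V notches (30 mm wide at the top), either way round; seated, the tube's origin is 20 mm above the worktop. Origin: centre of the underside; y along it, roughly away from the robot; z up.
- cradle_red: Red cradle fixed to the worktop: base 44 x 120 x 5 mm with two saddles 8 mm thick, 33 mm high, at y = -30 and +30 mm, open between them for fingers. The tube lies along y in both V notches (30 mm wide at the top), either way round; seated, the tube's origin is 20 mm above the worktop. Origin: centre of the underside; y along it, roughly away from the robot; z up.
- cradle_orange: Orange cradle fixed to the worktop: base 44 x 120 x 5 mm with two saddles 8 mm thick, 33 mm high, at y = -30 and +30 mm, open between them for fingers. The tube lies along y in both V notches (30 mm wide at the top), either way round; seated, the tube's origin is 20 mm above the worktop. Origin: centre of the underside; y along it, roughly away from the robot; z up.
- pen_red: Marker pen, slim white barrel with a red cap, lying loose among the tubes; not a tube and to be left where it lies. 136 mm long, 13 mm thick. Origin: midway along it, on the worktop; its y axis runs along the pen.
- pen_blue: Marker pen, slim white barrel with a blue cap, lying loose among the tubes; not a tube and to be left where it lies. 136 mm long, 13 mm thick. Origin: midway along it, on the worktop; its y axis runs along the pen.
Mind the look-alikes: they are no part of the job. Leave any yellow look-alike of the tube_orange alone.

How it is judged:
By the outcome, as a careful person would: the job done as asked, in the order asked, and still so for the second after the job is handed in, with the robot touching nothing.
It also fails if it takes over 72 s, if anything falls off the work surface, if the arm or the gripper's body presses on something with over 40 N, if the wrist force passes 120 N, or if a joint passes its speed limit or range.

## Working session

There is one attempt and no reset: what is moved stays moved. The work goes in short steps, Python scripts to look and compute and a tool call to move; the robot and the scene stay as the last step left them, time stands still between calls to the robot, and variables do not carry over. Pictures are saved under pics/ and viewed, at most 14 in all, crops included, and the job is handed in when it is done.

Besides the shell and the picture viewer there is one more tool, called after "Call:" as name(argument=value, ...), one argument or row to a line, values as JSON. move_arm: Moves the arm, as the interface text tells. Its arguments: {"type":"object","properties":{"steps":{"type":"array"}},"required":["steps"]}

```bash
mkdir -p pics; cat > h.py <<'E'
from workcell import ctrl, cams
import numpy as np, cv2
def ray(im,u,v,z):
    K=np.array(im["camera_matrix"]);R=np.array(im["rotation"]);
    if R.shape!=(3,3): R=cv2.Rodrigues(R)[0]
    d=R@np.linalg.solve(K,[u,v,1.0]);o=np.array(im["xyz"]);return o+d*(z-o[2])/d[2]
E
python3 - <<'E'
from h import *
print(ctrl.get_obs())
for n in("top","scene"):
    im=cams.get_image(n);cv2.imwrite(f"pics/{n}0.png",im["image"][:,:,::-1]);print(n,im["camera_matrix"],im["xyz"],im["rotation"])
    for t in "tube_blue tube_red tube_orange cradle_blue cradle_red cradle_orange pen_red pen_blue".split():
        print(t,[(np.round(b["rect"]).tolist(),round(b["p"],2)) for b in cams.boxes_of(n,t)][:4])
E
```

```text
{'t': 0.0, 'qpos': array([ 1.29900072e+00,  4.23874566e-01,  1.63067115e+00, -2.10636038e-05,
        1.08861731e+00, -1.90277477e-02]), 'qvel': array([ 0.0013872 ,  0.00033324, -0.00057386,  0.00093119,  0.00183088,
       -0.0002745 ]), 'joint_torque': array([ 3.06941343e-03, -5.44637632e+01, -2.73664749e+01,  6.45203702e-02,
        2.28597829e-02, -1.26276700e-04]), 'ee_pos': array([156.15100849, 604.60420242, 221.8880559 ]), 'orientation': array([-3.95948957e-01, -3.11632943e+00,  2.44478286e-03]), 'ft_force': array([-0.22810188, -0.87354032, -0.41020467]), 'moment': array([-0.05557705,  0.00299943, -0.00219814]), 'grasp_force': 0.0, 'width': 87.97377375053857}
top [[435.09578585   0.         320.85683728]
 [  0.         435.09578585 198.74020977]
 [  0.           0.           1.        ]] [ 377.87680929 -255.65909066 1142.48885074] [-2.15560929  2.17395938 -0.10547129]
tube_blue [([323.0, 175.0, 8.0, 46.0], 0.63)]
tube_red [([326.0, 230.0, 11.0, 42.0], 0.48)]
tube_orange [([431.0, 168.0, 22.0, 32.0], 0.64), ([358.0, 173.0, 10.0, 38.0], 0.55)]
cradle_blue [([215.0, 219.0, 20.0, 
[... 311 characters left out ...]
7.0, 8.0, 45.0], 0.51)]
pen_blue [([363.0, 228.0, 13.0, 51.0], 0.47)]
scene [[508.12168327   0.         307.14989991]
 [  0.         508.12168327 194.99116976]
 [  0.           0.           1.        ]] [-123.9644617  -747.53640141  705.96029157] [-2.07804867  1.00518273 -0.46322312]
tube_blue [([326.0, 194.0, 32.0, 32.0], 0.73)]
tube_red [([290.0, 233.0, 43.0, 33.0], 0.78)]
tube_orange [([369.0, 209.0, 45.0, 28.0], 0.93), ([456.0, 250.0, 9.0, 40.0], 0.64)]
cradle_blue [([195.0, 172.0, 43.0, 34.0], 0.77)]
cradle_red [([278.0, 199.0, 47.0, 41.0], 0.85)]
cradle_orange [([225.0, 185.0, 56.0, 37.0], 0.56)]
pen_red [([404.0, 227.0, 25.0, 50.0], 0.59)]
pen_blue [([324.0, 251.0, 42.0, 45.0], 0.72)]
```

```bash
python3 - <<'E'
import cv2
a=cv2.imread("pics/top0.png");cv2.imwrite("pics/topc.png",cv2.resize(a[130:270,190:470],(800,400),interpolation=cv2.INTER_CUBIC))
E
```

```text
(no output)
```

View pics/topc.png

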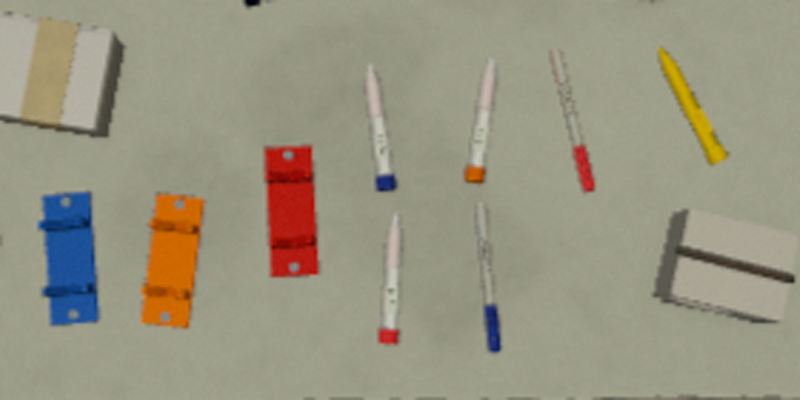

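View pics/scene0.png

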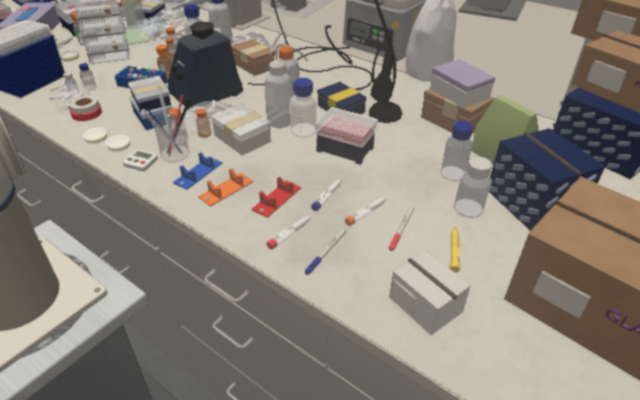

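The top crop shows three tubes with translucent conical barrels: blue cap at about (325,194), orange cap at (356,191) and red cap at (326,247). The slimmer stepped ones, red cap at (394,189) and blue cap at (362,245), are the pens. The yellow one at (431,168) is a look-alike. Next I'll measure the tubes and cradles.

```bash
cat > meas.py <<'E'
from h import *
from scipy.optimize import minimize
def box(x0,x1,y0,y1,z0,z1): return np.array([[x,y,z] for x in(x0,x1) for y in(y0,y1) for z in(z0,z1)],float)
def cyl(y0,y1,r0,r1,zc=9.5):
    t=np.linspace(0,2*np.pi,16); return np.vstack([np.c_[r*np.cos(t),0*t+y,zc+r*np.sin(t)] for y,r in((y0,r0),(y1,r1))])
CR=[box(-22,22,-60,60,0,5)]+[box(-s*22,-s*15,y-4,y+4,5,33) for s in(1,-1) for y in(-30,30)]+[box(-22,22,y-4,y+4,5,18) for y in(-30,30)]
TU=[cyl(-59.5,-46,9.5,9.5),cyl(-46,39.5,8,8),cyl(39.5,59.5,8,2)]
S=4
def sil(im,parts,p,z=0):
    K=np.array(im["camera_matrix"]);R=np.array(im["rotation"]);R=R if R.shape==(3,3) else cv2.Rodrigues(R)[0]
    c,s=np.cos(p[2]),np.sin(p[2]);out=np.zeros((400*S,640*S),np.uint8)
    for P in parts:
        W=np.c_[c*P[:,0]-s*P[:,1]+p[0],s*P[:,0]+c*P[:,1]+p[1],P[:,2]+z]
        q=(W-im["xyz"])@R@K.T;q=q[:,:2]/q[:,2:]
        cv2.fillConvexPoly(out,cv2.convexHull(np.round(((q+.5)*S-.5)*16).astype(np.int32)),1,shift=4)
    return out
def fit(im,parts,p0,mask,z=0):
    m=mask>0
    f=lambda p:1-(lambda s:(s&m).sum()/max((s|m).sum(),1))(sil(im,parts,(p[0],p[1],p[2]/50),z)>0)
    best=None
    for d in(-.12,0,.12):
        r=minimize(f,[p0[0],p0[1],(p0[2]+d)*50],method="Nelder-Mead",options=dict(initial_simplex=np.array([p0[0],p0[1],(p0[2]+d)*50])+np.array([[0,0,0],[8,0,0],[0,8,0],[0,0,6]]),xatol=.1,fatol=1e-4))
        if best is None or r.fun<best.fun: best=r
    return np.round([best.x[0],best.x[1],best.x[2]/50,1-best.fun],3)
def mask(im,kind,roi):
    u0,v0,u1,v1=roi;a=cv2.resize(im["image"],None,fx=S,fy=S,interpolation=cv2.INTER_CUBIC).astype(float)
    r=a[v0*S:v1*S,u0*S:u1*S];bg=np.median(r.reshape(-1,3),0);d=r-bg
    chroma=np.abs(d-d.mean(2,keepdims=True)).max(2)
    m=chroma>25
    if kind=="tube": m|=(d.mean(2)>14)
    o=np.zeros((400*S,640*S),np.uint8);o[v0*S:v1*S,u0*S:u1*S]=m
    n,l,st,_=cv2.connectedComponentsWithStats(cv2.morphologyEx(o,cv2.MORPH_CLOSE,np.ones((7,7))));k=1+st[1:,4].argmax();return (l==k).astype(np.uint8)
E
cat > m1.py <<'E'
from meas import *
yaw=-np.pi/2
T={"tube_blue":("tube",(312,148,340,202),(308,174,345,214)),"tube_red":("tube",(312,198,345,256),(262,214,314,250)),"tube_orange":("tube",(344,146,375,200),(342,194,390,226)),
"cradle_blue":("c",(200,190,230,248),(170,150,226,192)),"cradle_red":("c",(276,172,308,232),(250,175,304,218)),"cradle_orange":("c",(234,190,266,250),(196,168,256,206))}
I={n:cams.get_image(n) for n in("top","scene")}
for t,(k,*rois) in T.items():
    for n,roi in zip(I,rois):
        im=I[n];m=mask(im,k,roi);v,u=np.nonzero(m)
        p0=ray(im,(u.mean()+.5)/S-.5,(v.mean()+.5)/S-.5,8)
        print(t,n,m.sum()//S**2,p0[:2].round(),fit(im,TU if k=="tube" else CR,(p0[0],p0[1],yaw),m))
        cnt=cv2.findContours(sil(im,TU if k=="tube" else CR,(0,0,0)),0,1)
im=I["top"]
for u,v in((90,60),(10,10),(630,10),(320,10),(10,390),(630,390)):print(u,v,ray(im,u,v,0).round())
E
python3 m1.py
```

```text
tube_blue top 170 [ 553. -253.] [ 562.835 -251.618   -1.438    0.628]
tube_blue scene 111 [ 534. -254.] [ 5.43392e+02 -2.52934e+02 -1.39000e+00  3.39000e-01]
tube_red top 176 [ 412. -262.] [ 421.924 -262.854   -1.639    0.631]
tube_red scene 164 [ 393. -259.] [ 4.26168e+02 -2.60016e+02 -1.58500e+00  3.90000e-01]
tube_orange top 157 [ 556. -347.] [ 569.067 -348.21    -1.727    0.579]
tube_orange scene 61 [ 522. -338.] [ 5.67067e+02 -3.09355e+02 -1.01900e+00  1.98000e-01]
cradle_blue top 759 [443.  31.] [443.637  32.035  -1.493   0.92 ]
cradle_blue scene 677 [439.  29.] [446.735  32.194  -1.474   0.831]
cradle_red top 770 [ 485. -171.] [ 485.439 -171.209   -1.518    0.974]
cradle_red scene 779 [ 481. -173.] [ 488.772 -170.539   -1.509    0.818]
cradle_orange top 789 [440. -63.] [440.774 -61.902  -1.682   0.969]
cradle_orange scene 752 [437. -64.] [443.564 -61.6    -1.706   0.829]
90 60 [885. 381.   0.]
10 10 [1032.  611.    0.]
630 10 [ 1012. -1103.     0.]
320 10 [1022. -250.    0.]
10 390 [ 16. 544.   0.]
630 390 [    7. -1021.     0.]
```

View pics/top0.png

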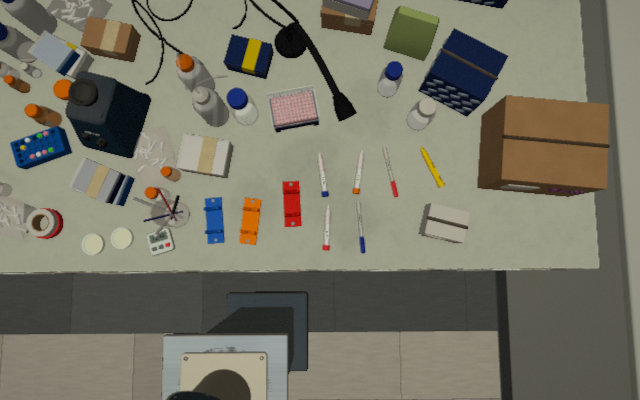

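```bash
cat > m2.py <<'E'
from meas import *
I={n:cams.get_image(n) for n in("top","scene")};im=I["top"]
def proj(im,W):
    K=np.array(im["camera_matrix"]);R=cv2.Rodrigues(np.array(im["rotation"]))[0];q=K@R.T@(np.array(W)-im["xyz"]);return q[:2]/q[2]
for uv in((343,108),(318,68),(290,40),(262,8)):
    print(uv,[(z,ray(im,*uv,z)[:2].round().tolist(),proj(I["scene"],ray(im,*uv,z)).round().tolist()) for z in(0,100,200,300,400,500)])
for t,roi in dict(tube_blue=(312,148,340,202),tube_red=(312,198,345,256),tube_orange=(344,146,375,200)).items():
    u0,v0,u1,v1=roi;a=cv2.resize(im["image"],None,fx=S,fy=S,interpolation=cv2.INTER_CUBIC).astype(float)[v0*S:v1*S,u0*S:u1*S]
    d=a-np.median(a.reshape(-1,3),0);ch=np.ptp(d,axis=2)
    m=((d.mean(2)>7)|(ch>18)).astype(np.uint8);o=np.zeros((400*S,640*S),np.uint8);o[v0*S:v1*S,u0*S:u1*S]=m
    n,l,st,_=cv2.connectedComponentsWithStats(o);o=(l==1+st[1:,4].argmax()).astype(np.uint8)
    v,u=np.nonzero(o);p0=ray(im,(u.mean()+.5)/S-.5,(v.mean()+.5)/S-.5,9.5)
    V,U=np.nonzero(ch>55);c=ray(im,(U.mean()+.5)/S-.5+u0,(V.mean()+.5)/S-.5+v0,12)
    w=np.c_[u,v];e=np.linalg.eigh(np.cov(w.T))[1][:,1];pr=(w-w.mean(0))@e
    print(t,o.sum()//S**2,fit(im,TU,(p0[0],p0[1],-np.pi/2),o),"cap",c[:2].round(1),"len",np.ptp(pr)/S*2.6)
E
python3 m2.py
```

```text
(343, 108) [(0, [743.0, -310.0], [394.0, 166.0]), (100, [711.0, -305.0], [389.0, 135.0]), (200, [679.0, -301.0], [384.0, 99.0]), (300, [647.0, -296.0], [377.0, 57.0]), (400, [615.0, -291.0], [370.0, 7.0]), (500, [583.0, -286.0], [360.0, -53.0])]
(318, 68) [(0, [856.0, -244.0], [395.0, 136.0]), (100, [814.0, -245.0], [390.0, 108.0]), (200, [772.0, -246.0], [385.0, 75.0]), (300, [730.0, -247.0], [379.0, 37.0]), (400, [688.0, -248.0], [372.0, -9.0]), (500, [647.0, -249.0], [363.0, -65.0])]
(290, 40) [(0, [936.0, -167.0], [386.0, 113.0]), (100, [887.0, -175.0], [382.0, 87.0]), (200, [838.0, -183.0], [377.0, 57.0]), (300, [790.0, -191.0], [371.0, 21.0]), (400, [741.0, -198.0], [365.0, -22.0]), (500, [692.0, -206.0], [357.0, -74.0])]
(262, 8) [(0, [1030.0, -90.0], [380.0, 91.0]), (100, [973.0, -104.0], [376.0, 67.0]), (200, [916.0, -119.0], [372.0, 39.0]), (300, [859.0, -133.0], [367.0, 6.0]), (400, [802.0, -148.0], [361.0, -34.0]), (500, [744.0, -162.0], [353.0, -83.0])]
tube_blue 194 [ 561.558 -251.937   -1.45     0.712] cap [ 509.7 -258.2] len 117.7541605640948
tube_red 199 [ 421.678 -263.035   -1.644    0.699] cap [ 369.9 -259.4] len 121.07459319086776
tube_orange 182 [ 568.384 -348.191   -1.726    0.663] cap [ 516.7 -339.7] len 116.74245470768395
```

```bash
python3 - <<'E'
import cv2,numpy as np
a=cv2.imread("pics/scene0.png");b=cv2.imread("pics/top0.png")
cv2.imwrite("pics/lamp.png",np.hstack([cv2.resize(a[0:150,300:450],(400,400),interpolation=2),cv2.resize(b[0:150,220:370],(400,400),interpolation=2)]))
E
```

```text
(no output)
```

View pics/lamp.png

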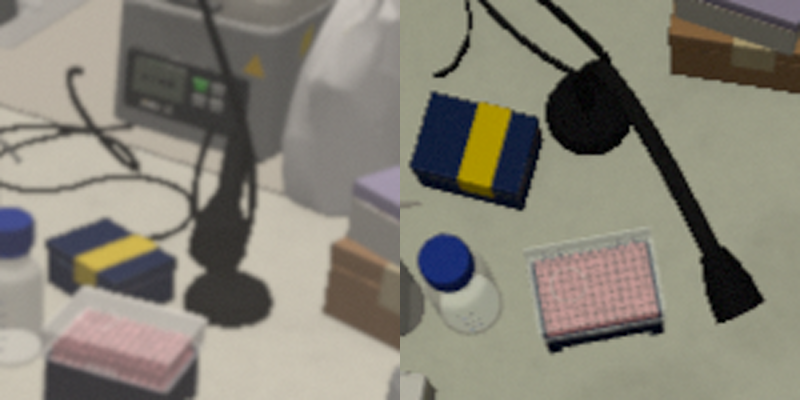

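Red-capped tube at (326,230), blue-capped at (323,175) and orange-capped at (358,172) are the conical tubes with wider caps. The pens at (392,172) and (362,228) are slimmer with long caps, and the yellow one is ruled out by colour. The lamp head hangs at about x=665, z=220, beyond the tubes.

```bash
cat > go.py <<'E'
import sys
from h import *
# args: axis angle, then waypoints x,y,z ; prints turn units and tool-axis units per leg
def go(ax,*pts):
    s=ctrl.get_obs();R=cv2.Rodrigues(np.array(s["orientation"]))[0];p=np.array(s["ee_pos"])
    if ax is not None:
        want=ax+np.pi/2;cur=np.arctan2(R[1,1],R[0,1]);d=(want-cur+np.pi/2)%np.pi-np.pi/2
        print("turn units",round(-np.degrees(d)/5,2));R=cv2.Rodrigues(np.array([0,0,d]))[0]@R
    for q in pts:
        q=np.array(q,float);print(q,"units",((R.T@(q-p))/25).round(2));p=q
    print("q",s["qpos"].round(2),"p",s["ee_pos"].round(1),"R2",R[:,2].round(3))
E
python3 - <<'E'
from go import go
go(-.07,(156,605,300),(330,330,300),(400,0,300),(417,-263,150),(417,-263,60),(417,-263,3))
E
```

```text
turn units -2.1
[156. 605. 300.] units [ 0.01 -0.01 -3.09]
[330. 330. 300.] units [ -7.71 -10.49  -0.  ]
[400.   0. 300.] units [ -3.72 -12.97  -0.  ]
[ 417. -263.  150.] units [ -1.41 -10.45   6.  ]
[ 417. -263.   60.] units [-0.  -0.   3.6]
[ 417. -263.    3.] units [-0.   -0.    2.28]
q [ 1.3   0.42  1.63  0.    1.09 -0.02] p [156.3 605.1 222.7] R2 [ 0.  0. -1.]
```

Call:
move_arm(
  steps=[
    [[0, 0, -1], -1, 0.5],
    [[0, 0, -1], -1, 0.5],
    [[0, 0, -1], -0.1, 0.5],
    [[-0.7, -0.95, 0], 0, 0.5],
    [[-0.7, -0.95, 0], 0, 0.5],
    [[-0.7, -0.95, 0], 0, 0.5],
    [[-0.7, -0.95, 0], 0, 0.5],
    [[-0.7, -0.95, 0], 0, 0.5],
    [[-0.7, -0.95, 0], 0, 0.5],
    [[-0.7, -0.95, 0], 0, 0.5],
    [[-0.7, -0.95, 0], 0, 0.5],
    [[-0.7, -0.95, 0], 0, 0.5],
    [[-0.7, -0.95, 0], 0, 0.5],
    [[-0.7, -0.95, 0], 0, 0.5],
  ],
)

```text
t: 2.27
ee_pos: [330.7, 329.9, 297.9]
orientation: [0.109, 3.139, 0.0]
ft_force: [0.5, -0.1, -0.8]
width: 44.2
grasp_force: 0.0
```

Call:
move_arm(
  steps=[
    [[-0.3, -1, 0], 0, 0.5],
    [[-0.3, -1, 0], 0, 0.5],
    [[-0.3, -1, 0], 0, 0.5],
    [[-0.3, -1, 0], 0, 0.5],
    [[-0.3, -1, 0], 0, 0.5],
    [[-0.3, -1, 0], 0, 0.5],
    [[-0.3, -1, 0], 0, 0.5],
    [[-0.3, -1, 0], 0, 0.5],
    [[-0.3, -1, 0], 0, 0.5],
    [[-0.3, -1, 0], 0, 0.5],
    [[-0.3, -1, 0], 0, 0.5],
    [[-0.3, -1, 0], 0, 0.5],
    [[0, 0, 0], 0, 0.5],
  ],
)

```text
t: 3.35
ee_pos: [399.9, 22.6, 298.0]
orientation: [0.114, 3.138, -0.002]
ft_force: [-0.6, 0.5, 0.8]
width: 43.9
grasp_force: 0.0
```

```bash
python3 - <<'E'
from go import go
go(-.07,(417,-263,150),(417,-263,60),(417,-263,3))
E
```

```text
turn units -0.03
[ 417. -263.  150.] units [ -1.48 -11.34   5.93]
[ 417. -263.   60.] units [0.  0.  3.6]
[ 417. -263.    3.] units [0.   0.   2.28]
q [ 0.03 -0.02  2.01 -0.    1.15 -1.47] p [399.9  22.6 298. ] R2 [ 0.001 -0.001 -1.   ]
```

Call:
move_arm(
  steps=[
    [[-0.12, -0.945, 0.5], 0, 0.5],
    [[-0.12, -0.945, 0.5], 0, 0.5],
    [[-0.12, -0.945, 0.5], 0, 0.5],
    [[-0.12, -0.945, 0.5], 0, 0.5],
    [[-0.12, -0.945, 0.5], 0, 0.5],
    [[-0.12, -0.945, 0.5], 0, 0.5],
    [[-0.12, -0.945, 0.5], 0, 0.5],
    [[-0.12, -0.945, 0.5], 0, 0.5],
    [[-0.12, -0.945, 0.5], 0, 0.5],
    [[-0.12, -0.945, 0.5], 0, 0.5],
    [[-0.12, -0.945, 0.5], 0, 0.5],
    [[-0.12, -0.945, 0.5], 0, 0.5],
    [[0, 0, 0.9], 0, 0.5],
    [[0, 0, 0.9], 0, 0.5],
    [[0, 0, 0.9], 0, 0.5],
    [[0, 0, 0.9], 0, 0.5],
    [[0, 0, 0], 0, 0.5],
  ],
)

```text
t: 4.77
ee_pos: [413.5, -258.0, 54.5]
orientation: [-0.109, -3.135, -0.005]
ft_force: [-0.7, 0.0, 0.3]
width: 43.8
grasp_force: 0.0
```

```bash
python3 - <<'E'
from go import *
go(-.07,(417,-263,3))
im=cams.get_image("top")["image"];b=cams.get_image("scene")["image"]
cv2.imwrite("pics/g1.png",np.hstack([cv2.resize(im[180:280,260:400],(400,286),interpolation=2),cv2.resize(b[170:300,200:382],(400,286),interpolation=2)])[:,:,::-1])
E
```

```text
turn units 0.0
[ 417. -263.    3.] units [-0.16 -0.2   2.06]
q [-0.58  0.51  2.02  0.    0.62 -2.08] p [ 413.5 -258.    54.5] R2 [-0.005  0.003 -1.   ]
```

View pics/g1.png

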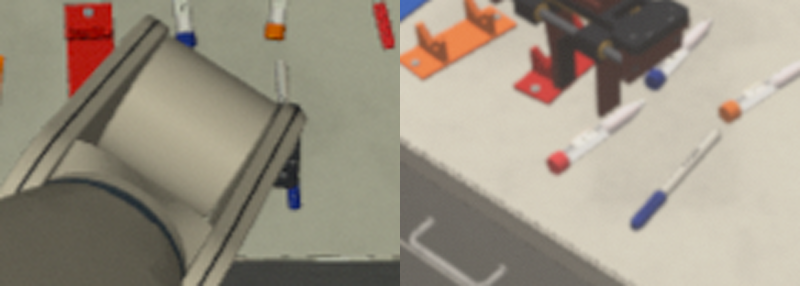

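The gripper stands over the red-capped tube, with the fingertips near scene pixel (470,212). I'll descend with a small correction.

Call:
move_arm(
  steps=[
    [[-0.16, -0.2, 0.5], 0, 0.5],
    [[0, 0, 0.5], 0, 0.5],
    [[0, 0, 0.5], 0, 0.5],
    [[0, 0, 0.5], 0, 0.5],
    [[0, 0, 0], 0, 0.5],
    [[0, 0, 0], 0, 0.5],
  ],
)

```text
t: 5.37
ee_pos: [419.6, -265.1, 8.7]
orientation: [0.109, 3.139, -0.001]
ft_force: [0.1, -0.3, -0.4]
width: 43.7
grasp_force: 0.0
```

```bash
python3 - <<'E'
from go import *
go(-.07,(417,-263,3))
b=cams.get_image("scene")["image"]
cv2.imwrite("pics/g2.png",cv2.resize(b[180:280,220:360],(700,500),interpolation=2)[:,:,::-1])
E
```

```text
turn units 0.01
[ 417. -263.    3.] units [0.11 0.08 0.23]
q [-0.59  0.6   2.01  0.    0.53 -2.09] p [ 419.6 -265.1    8.7] R2 [ 0.001 -0.001 -1.   ]
```

View pics/g2.png

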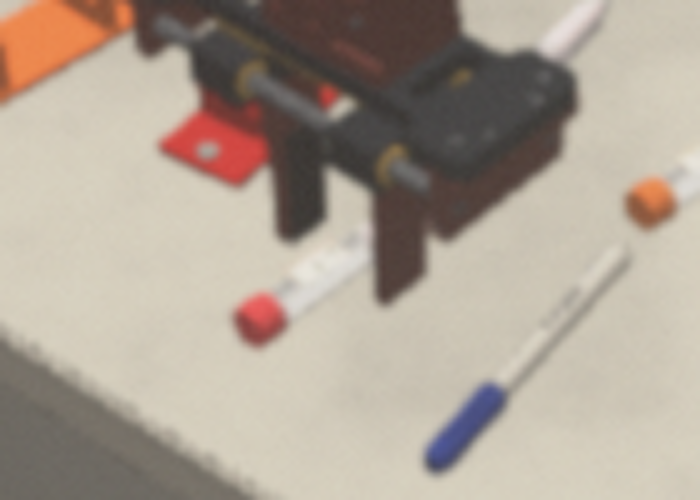

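The fingers straddle the barrel, with one at crop (300,215) and the other at (400,280). I'll lower and close.

Call:
move_arm(
  steps=[
    [[0.1, 0.08, 0.22], 0, 0.5],
    [[0, 0, 0], 0, 0.5],
    [[0, 0, 0], 0, 1],
    [[0, 0, 0], 0, 1],
    [[0, 0, 0], 0, 1],
    [[0, 0, 0], 0, 1],
    [[0, 0, 0], 0, 1],
    [[0, 0, -0.3], 0, 1],
    [[0, 0, -1], 0, 1],
    [[0, 0, -1], 0, 1],
    [[0, 0, -1], 0, 1],
    [[0, 0, 0], 0, 1],
    [[0, 0, 0], 0, 1],
  ],
)

```text
t: 6.5
ee_pos: [417.5, -263.4, 86.2]
orientation: [0.109, 3.137, -0.003]
ft_force: [-1.4, 0.1, -0.2]
width: 14.3
grasp_force: 30.0
```

```bash
python3 - <<'E'
from go import *
# red cradle, axis -1.515+pi/2
a=.055; c=np.array([486.5,-171]); g=c-5*np.array([np.cos(a),np.sin(a)])
print(g);go(a,(*g,85),(*g,45),(*g,24))
b=cams.get_image("scene")["image"]
cv2.imwrite("pics/g3.png",cv2.resize(b[150:270,220:388],(700,500),interpolation=2)[:,:,::-1])
E
```

```text
[ 481.50756059 -171.27486138]
turn units -1.43
[ 481.50756059 -171.27486138   85.        ] units [-2.76  3.54  0.05]
[ 481.50756059 -171.27486138   45.        ] units [0.  0.  1.6]
[ 481.50756059 -171.27486138   24.        ] units [0.   0.   0.84]
q [-0.59  0.45  2.   -0.    0.68 -2.09] p [ 417.5 -263.4   86.2] R2 [ 0.003 -0.002 -1.   ]
```

View pics/g3.png

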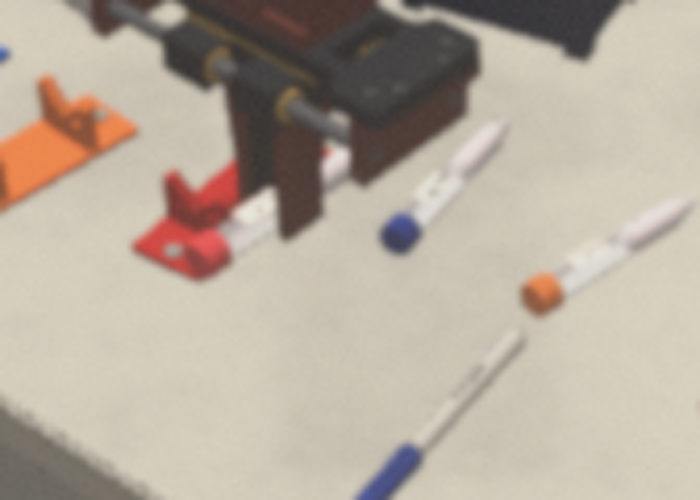

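The tube is held level (14 mm opening, 30 N). Next I'll carry it to the red cradle.

Call:
move_arm(
  steps=[
    [[0, 0, 0], -0.75, 1],
    [[0, 0, 0], -0.7, 1],
    [[-0.69, 0.88, 0], 0, 1],
    [[-0.69, 0.88, 0], 0, 1],
    [[-0.69, 0.88, 0], 0, 1],
    [[-0.69, 0.88, 0], 0, 1],
    [[0, 0, 0], 0, 1],
    [[0, 0, 0.5], 0, 1],
    [[0, 0, 0.5], 0, 1],
    [[0, 0, 0.5], 0, 1],
    [[0, 0, 0], 0, 1],
    [[0, 0, 0], 0, 1],
    [[0, 0, 0], 0, 1],
  ],
)

```text
t: 7.63
ee_pos: [480.1, -171.2, 47.0]
orientation: [0.089, -3.139, -0.001]
ft_force: [-0.3, -0.2, -0.2]
width: 14.2
grasp_force: 30.0
```

```bash
python3 - <<'E'
from go import *
a=.055; g=(481.5,-171.3)
go(a,(*g,24))
b=cams.get_image("scene")["image"]
cv2.imwrite("pics/g4.png",cv2.resize(b[150:250,220:360],(700,500),interpolation=2)[:,:,::-1])
E
```

```text
turn units 0.02
[ 481.5 -171.3   24. ] units [-0.06 -0.01  0.92]
q [-0.37  0.54  1.98 -0.    0.62 -1.99] p [ 480.1 -171.2   47. ] R2 [-0.001  0.    -1.   ]
```

View pics/g4.png

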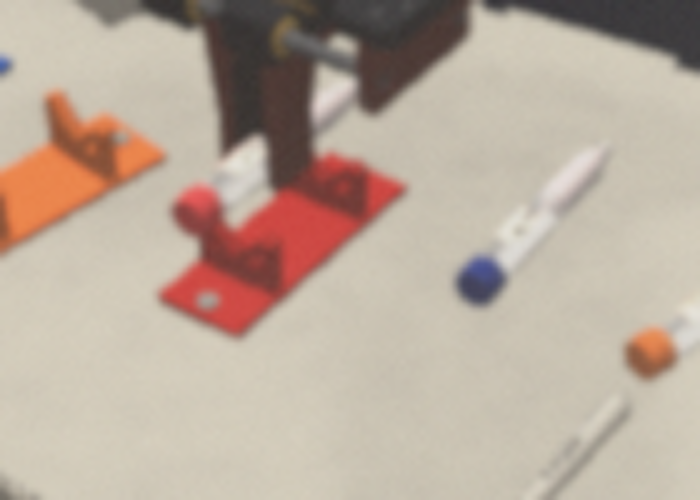

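Call:
move_arm(
  steps=[
    [[-0.05, 0, 0.3], 0, 1],
    [[0, 0, 0.3], 0, 1],
    [[0, 0, 0.3], 0, 1],
    [[0, 0, 0], 0, 1],
    [[0, 0, 0], 0, 1],
  ],
)

```text
t: 8.1
ee_pos: [481.7, -171.1, 24.1]
orientation: [0.089, -3.14, -0.0]
ft_force: [-0.1, -0.1, 0.6]
width: 14.3
grasp_force: 30.0
```

```bash
python3 - <<'E'
from meas import *
im=cams.get_image("scene");s=cams.get_image("scene")["image"].copy()
def proj(im,W):
    K=np.array(im["camera_matrix"]);R=cv2.Rodrigues(np.array(im["rotation"]))[0];q=K@R.T@(np.array(W)-im["xyz"]);return q[:2]/q[2]
o=np.array([486.5,-171,20+9.5]);a=np.array([np.cos(.055),np.sin(.055),0])
c=cams.get_image("scene")["image"][150:250,220:360]
print("expected cap px",proj(im,o-53*a))
hsv=cv2.cvtColor(im["image"],cv2.COLOR_RGB2HSV)
c=cv2.resize(c,(700,500),interpolation=2);u=(proj(im,o-53*a)-[220,150])*5+2;cv2.circle(c,tuple(int(x) for x in u),6,(0,255,0),1)
cv2.imwrite("pics/g5.png",c[:,:,::-1])
E
```

```text
expected cap px [259.84509527 201.1523685 ]
```

View pics/g5.png

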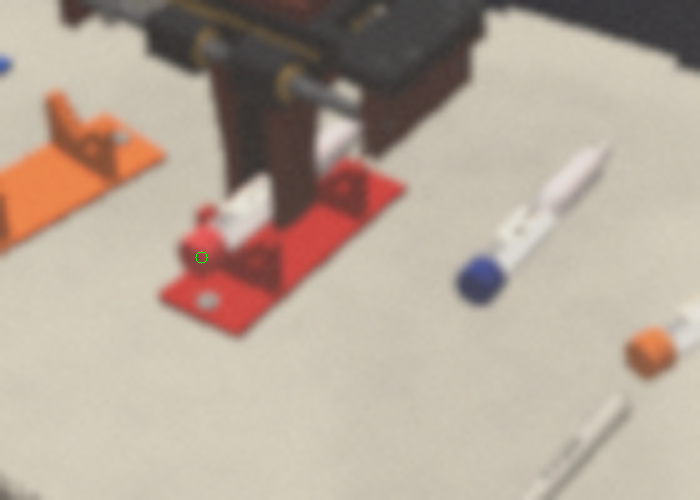

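The cap lies at its expected seated pixel (260,201). I'll release and retreat.

Call:
move_arm(
  steps=[
    [[0, 0, 0.06], 0, 1],
    [[0, 0, 0], 0, 0.85],
    [[0, 0, 0], 0, 0.7],
    [[0, 0, 0], 0, 0.5],
    [[0, 0, 0], 0, 0.5],
    [[0, 0, 0], 0, 0.5],
    [[0, 0, -0.5], 0, 0.5],
    [[0, 0, -1], 0, 0.5],
    [[0, 0, -1], 0, 0.5],
    [[0, 0, -1], 0, 0.5],
    [[0, 0, 0], 0, 0.5],
    [[0, 0, 0], 0, 0.5],
  ],
)

```text
t: 9.25
ee_pos: [482.6, -171.2, 111.8]
orientation: [-0.09, 3.138, -0.002]
ft_force: [-0.2, -0.2, 0.8]
width: 44.1
grasp_force: 0.0
```

```bash
python3 - <<'E'
from go import *
a=.12; g=np.array([562,-252])-5*np.array([np.cos(a),np.sin(a)])
go(a,(*g,100),(*g,3))
E
```

```text
turn units -0.72
[ 557.03595682 -252.59856104  100.        ] units [-2.56 -3.59  0.48]
[ 557.03595682 -252.59856104    3.        ] units [0.01 0.   3.88]
q [-0.36  0.42  1.95  0.    0.76 -1.99] p [ 482.6 -171.2  111.8] R2 [ 0.003 -0.001 -1.   ]
```

Call:
move_arm(
  steps=[
    [[0, 0, 0], -0.7, 0.5],
    [[-0.64, -0.9, 0.12], 0, 0.5],
    [[-0.64, -0.9, 0.12], 0, 0.5],
    [[-0.64, -0.9, 0.12], 0, 0.5],
    [[-0.64, -0.9, 0.12], 0, 0.5],
    [[0, 0, 0.8], 0, 0.5],
    [[0, 0, 0.8], 0, 0.5],
    [[0, 0, 0.8], 0, 0.5],
    [[0, 0, 0.6], 0, 0.5],
    [[0, 0, 0], 0, 0.5],
    [[0, 0, 0], 0, 0.5],
    [[0, 0, 0], 0, 0.5],
  ],
)

```text
t: 10.25
ee_pos: [555.8, -252.7, 23.5]
orientation: [0.186, -3.136, -0.0]
ft_force: [-0.7, -0.8, 0.5]
width: 43.9
grasp_force: 0.0
```

```bash
python3 - <<'E'
from go import *
go(.12,(557,-252.6,3))
b=cams.get_image("scene")["image"]
cv2.imwrite("pics/g6.png",cv2.resize(b[140:250,240:394],(700,500),interpolation=2)[:,:,::-1])
E
```

```text
turn units -0.02
[ 557.  -252.6    3. ] units [-0.05 -0.    0.82]
q [-0.45  0.68  1.75 -0.    0.71 -2.14] p [ 555.8 -252.7   23.5] R2 [-0.  0. -1.]
```

View pics/g6.png

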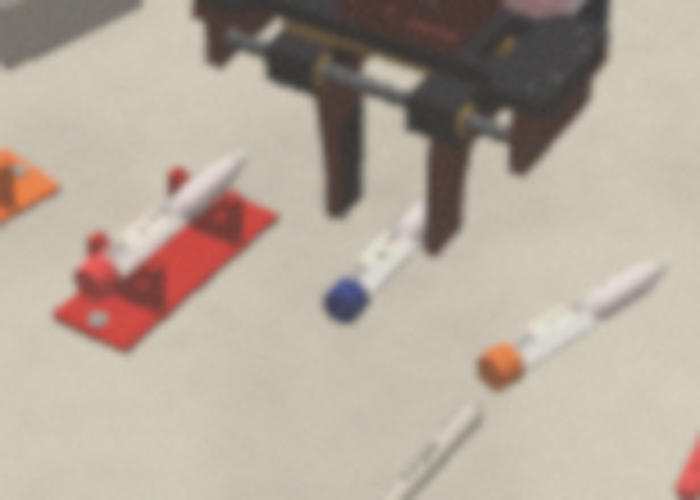

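The red tube rests in both notches of its cradle, and the fingers straddle the blue-capped tube (crop 385,230). I'll grasp it.

Call:
move_arm(
  steps=[
    [[-0.05, 0, 0.4], 0, 0.5],
    [[0, 0, 0.4], 0, 0.5],
    [[0, 0, 0], 0, 0.5],
    [[0, 0, 0], 0, 0.5],
    [[0, 0, 0], 0, 1],
    [[0, 0, 0], 0, 1],
    [[0, 0, 0], 0, 1],
    [[0, 0, 0], 0, 1],
    [[0, 0, 0], 0, 1],
    [[0, 0, -0.3], 0, 1],
    [[0, 0, -1], 0, 1],
    [[0, 0, -1], 0, 1],
    [[0, 0, -1], 0, 1],
    [[0, 0, -1], 0, 1],
    [[0, 0, 0], 0, 1],
    [[0, 0, 0], 0, 1],
  ],
)

```text
t: 11.63
ee_pos: [558.1, -253.1, 113.1]
orientation: [-0.185, 3.133, -0.003]
ft_force: [0.3, 0.2, -1.2]
width: 14.3
grasp_force: 30.0
```

```bash
python3 - <<'E'
from go import *
a=.087; g=np.array([445,32])-5*np.array([np.cos(a),np.sin(a)])
go(a,(*g,105),(*g,45),(*g,24))
E
```

```text
turn units 0.36
[440.01891057  31.56554854 105.        ] units [ 3.72 11.75  0.29]
[440.01891057  31.56554854  45.        ] units [0.01 0.   2.4 ]
[440.01891057  31.56554854  24.        ] units [0.   0.   0.84]
q [-0.45  0.54  1.73  0.    0.87 -2.13] p [ 558.1 -253.1  113.1] R2 [ 0.003 -0.002 -1.   ]
```

Before carrying it over, I'll check the beaker beside the blue cradle, because the gripper body reaches ±89 mm sideways.

```bash
python3 - <<'E'
import cv2,numpy as np
a=cv2.imread("pics/scene0.png");b=cv2.imread("pics/top0.png")
cv2.imwrite("pics/beaker.png",np.hstack([cv2.resize(a[85:195,120:230],(400,400),interpolation=2),cv2.resize(b[170:260,140:230],(400,400),interpolation=2)]))
E
```

```text
(no output)
```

View pics/beaker.png

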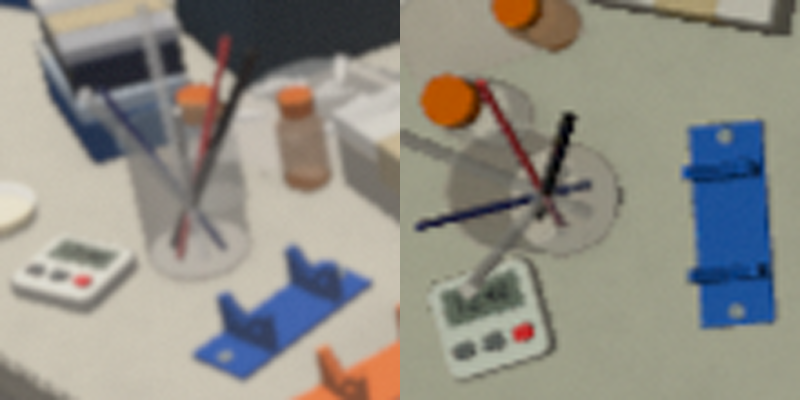

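```bash
python3 - <<'E'
from h import *
I={n:cams.get_image(n) for n in("top","scene")}
def tri(a,b):
    L=[]
    for n,uv in(("top",a),("scene",b)):
        o=np.array(I[n]["xyz"]);d=ray(I[n],*uv,0)-o;L.append((o,d/np.linalg.norm(d)))
    A=sum(np.eye(3)-np.outer(d,d) for o,d in L);B=sum((np.eye(3)-np.outer(d,d))@o for o,d in L);x=np.linalg.solve(A,B)
    return x.round(),[round(np.linalg.norm(np.cross(x-o,d)),1) for o,d in L]
for k,a,b in (("base",(178.3,213.9),(174.2,153.8)),("rim",(163.6,212.8),(171.4,119.4)),("red",(158.5,189),(181.9,96.6)),("black",(178.3,196.3),(188.2,101.5)),("navy",(144.5,221),(144.8,111)),("greyA",(154.6,235),(144.8,111)),("greyB",(154.6,235),(161,88)),("streak",(140,199),(161,88))):print(k,*tri(a,b))
print(ray(I["top"],189,214,0),ray(I["top"],178,202,0),ray(I["top"],150,214,108))
E
```

```text
base [459. 128.   3.] [np.float64(1.9), np.float64(1.9)]
rim [460. 126.  99.] [np.float64(5.7), np.float64(5.7)]
red [510. 130. 134.] [np.float64(0.4), np.float64(0.4)]
black [489.  80. 148.] [np.float64(1.2), np.float64(1.2)]
navy [434. 170. 117.] [np.float64(2.2), np.float64(2.2)]
greyA [404. 130. 145.] [np.float64(3.0), np.float64(3.0)]
greyB [414.  94. 210.] [np.float64(18.5), np.float64(18.5)]
streak [483. 165. 156.] [np.float64(0.7), np.float64(0.7)]
[459.83700567  99.43186482   0.        ] [491.88299364 129.32660452   0.        ] [452.89191563 159.21928898 108.        ]
```

The beaker's centre is at about (459,127) with its rim at z≈100–108, and the gripper body would overhang it at z≥104. I'll regrasp nearer the cap and slightly higher, then release a few mm above the seat to keep clear.

Call:
move_arm(
  steps=[
    [[0, 0, 1], 0, 1],
    [[0, 0, 1], 0, 1],
    [[0, 0, 1], 0, 1],
    [[0, 0, 0.9], 0, 1],
    [[0, 0, 0.35], 0, 1],
    [[0, 0, 0], 0, 1],
    [[0, 0, 0], 0, 1],
    [[0, 0, 0], 0, 1],
    [[0, 0, 0], 0, 0.8],
    [[0, 0, 0], 0, 0.5],
    [[0, 0, 0], 0, 0.5],
    [[0, 0, 0], 0, 0.5],
    [[0.3, 0, -0.06], 0, 0.5],
    [[0, 0, 0], 0, 0.5],
    [[0, 0, 0], 0, 0.5],
  ],
)

```text
t: 12.98
ee_pos: [549.1, -253.6, 6.6]
orientation: [0.185, -3.136, -0.0]
ft_force: [0.4, 0.2, -0.1]
width: 43.9
grasp_force: 0.0
```

Call:
move_arm(
  steps=[
    [[0, 0, 0], 0, 1],
    [[0, 0, 0], 0, 1],
    [[0, 0, 0], 0, 1],
    [[0, 0, 0], 0, 1],
    [[0, 0, 0], 0, 1],
  ],
)

```text
t: 13.4
ee_pos: [549.8, -253.5, 6.4]
orientation: [-0.185, 3.136, -0.0]
ft_force: [-0.0, -0.2, 0.5]
width: 14.4
grasp_force: 30.1
```

```bash
python3 - <<'E'
from go import *
a=.087; g=np.array([445,30.5])-12*np.array([np.cos(a),np.sin(a)])
print(g);go(a,(549.8,-253.5,119),(*g,119),(*g,60),(*g,34))
E
```

```text
[433.04538536  29.45731651]
turn units 0.36
[ 549.8 -253.5  119. ] units [-0.   0.  -4.5]
[433.04538536  29.45731651 119.        ] units [ 3.67 11.68 -0.  ]
[433.04538536  29.45731651  60.        ] units [0.   0.   2.36]
[433.04538536  29.45731651  34.        ] units [0.   0.   1.04]
q [-0.45  0.7   1.77  0.    0.67 -2.14] p [ 549.8 -253.5    6.4] R2 [ 0. -0. -1.]
```

Call:
move_arm(
  steps=[
    [[0, 0, -0.5], 0.36, 1],
    [[0, 0, -1], 0, 1],
    [[0, 0, -1], 0, 1],
    [[0, 0, -1], 0, 1],
    [[0, 0, -1], 0, 1],
    [[0.31, 0.97, 0], 0, 1],
    [[0.31, 0.97, 0], 0, 1],
    [[0.31, 0.97, 0], 0, 1],
    [[0.31, 0.97, 0], 0, 1],
    [[0.31, 0.97, 0], 0, 1],
    [[0.31, 0.97, 0], 0, 1],
    [[0.31, 0.97, 0], 0, 1],
    [[0.31, 0.97, 0], 0, 1],
    [[0.31, 0.97, 0], 0, 1],
    [[0.31, 0.97, 0], 0, 1],
    [[0.31, 0.97, 0], 0, 1],
    [[0.26, 0.97, 0], 0, 1],
    [[0, 0, 0], 0, 1],
    [[0, 0, 0], 0, 1],
  ],
)

```text
t: 14.98
ee_pos: [432.9, 29.3, 119.1]
orientation: [-0.14, 3.138, -0.0]
ft_force: [-0.7, -1.2, -0.2]
width: 14.0
grasp_force: 30.0
```

```bash
python3 - <<'E'
from go import *
go(.087,(433,29.5,60),(433,29.5,34))
b=cams.get_image("scene")["image"]
cv2.imwrite("pics/g7.png",cv2.resize(b[60:220,110:310],(750,600),interpolation=2)[:,:,::-1])
E
```

```text
turn units 0.03
[433.   29.5  60. ] units [-0.01  0.01  2.36]
[433.   29.5  34. ] units [0.   0.   1.04]
q [ 0.04  0.32  2.11 -0.    0.71 -1.62] p [432.9  29.3 119.1] R2 [ 0. -0. -1.]
```

View pics/g7.png

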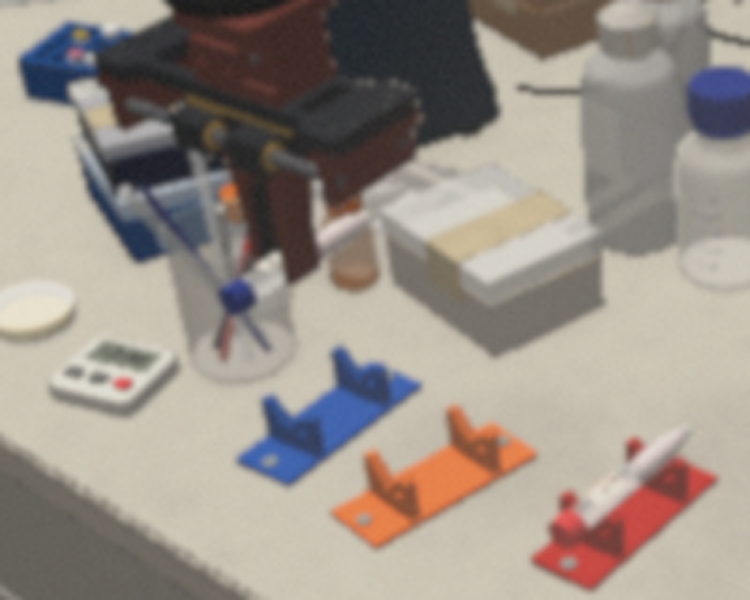

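The tube is held over the blue cradle with the rods clear of it. I'll descend gradually and watch the force.

Call:
move_arm(
  steps=[
    [[0, 0, 0.4], 0, 1],
    [[0, 0, 0.4], 0, 1],
    [[0, 0, 0.4], 0, 1],
    [[0, 0, 0.4], 0, 1],
    [[0, 0, 0.4], 0, 1],
    [[0, 0, 0.3], 0, 1],
    [[0, 0, 0], 0, 1],
    [[0, 0, 0], 0, 1],
  ],
)

```text
t: 15.7
ee_pos: [432.8, 28.2, 60.9]
orientation: [0.136, -3.137, 0.0]
ft_force: [-0.0, 0.2, -0.5]
width: 14.0
grasp_force: 30.0
```

Call:
move_arm(
  steps=[
    [[0, 0, 0.15], 0, 1],
    [[0, 0, 0.15], 0, 1],
    [[0, 0, 0.15], 0, 1],
    [[0, 0, 0.15], 0, 1],
    [[0, 0, 0.15], 0, 1],
    [[0, 0, 0], 0, 1],
    [[0, 0, 0], 0, 1],
  ],
)

```text
t: 16.28
ee_pos: [432.9, 28.5, 42.4]
orientation: [0.136, -3.138, 0.0]
ft_force: [-0.9, 0.2, 0.0]
width: 14.3
grasp_force: 30.0
```

```bash
python3 - <<'E'
from go import *
go(.087,(433,29.5,34))
s=ctrl.get_obs();print(s["ft_force"],s["moment"])
b=cams.get_image("scene")["image"]
cv2.imwrite("pics/g8.png",cv2.resize(b[80:220,110:290],(750,583),interpolation=2)[:,:,::-1])
E
```

```text
turn units -0.0
[433.   29.5  34. ] units [-0.01  0.04  0.34]
q [ 0.04  0.48  2.14 -0.    0.52 -1.62] p [432.9  28.5  42.4] R2 [-0.001 -0.    -1.   ]
[-0.89461065  0.18589055  0.01721025] [ 0.04125586 -0.01569348 -0.00909397]
```

View pics/g8.png

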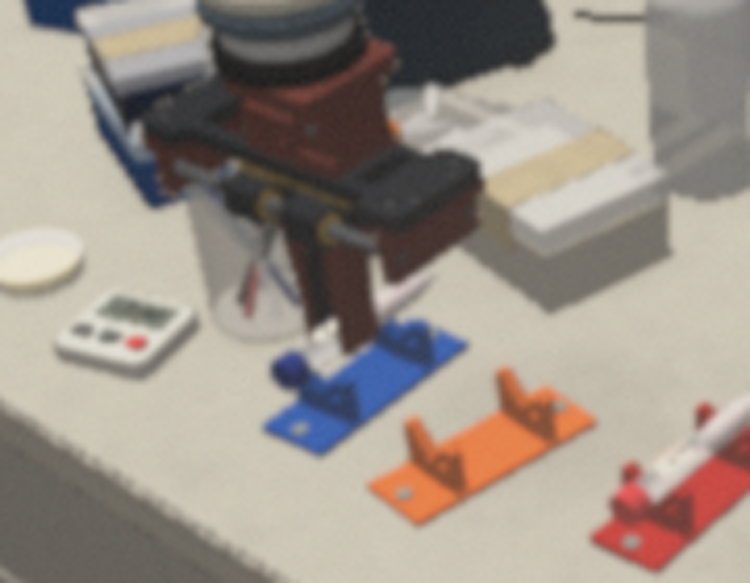

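No contact so far: the force is near zero and the rods and beaker look undisturbed. I'll go down further in fine steps.

Call:
move_arm(
  steps=[
    [[0, 0, 0.1], 0, 1],
    [[0, 0, 0.1], 0, 1],
    [[0, 0, 0], 0, 1],
    [[0, 0, 0], 0, 1],
  ],
)

```text
t: 16.67
ee_pos: [433.0, 28.4, 37.6]
orientation: [0.136, -3.138, 0.0]
ft_force: [-0.2, -0.4, 0.1]
width: 14.1
grasp_force: 30.0
```

Call:
move_arm(
  steps=[
    [[0, 0.02, 0.08], 0, 1],
    [[0, 0.02, 0.08], 0, 1],
    [[0, 0, 0], 0, 1],
    [[0, 0, 0], 0, 1],
  ],
)

```text
t: 17.0
ee_pos: [432.9, 29.5, 33.5]
orientation: [0.136, -3.138, 0.0]
ft_force: [0.1, -0.0, -0.5]
width: 14.2
grasp_force: 30.0
```

Call:
move_arm(
  steps=[
    [[0, 0, 0.04], 0, 1],
    [[0, 0, 0.04], 0, 1],
    [[0, 0, 0], 0, 1],
    [[0, 0, 0], 0, 1],
  ],
)

```text
t: 17.33
ee_pos: [433.0, 29.4, 31.6]
orientation: [0.136, -3.139, 0.0]
ft_force: [-1.0, -0.4, -0.2]
width: 14.4
grasp_force: 30.0
```

Call:
move_arm(
  steps=[
    [[0, 0, 0.04], 0, 1],
    [[0, 0, 0], 0, 1],
    [[0, 0, 0], 0, 1],
  ],
)

```text
t: 17.58
ee_pos: [433.0, 29.4, 30.6]
orientation: [0.136, -3.139, 0.0]
ft_force: [-0.5, -0.1, -0.5]
width: 14.2
grasp_force: 30.0
```

Call:
move_arm(
  steps=[
    [[0, 0, 0], 0, 0.82],
    [[0, 0, 0], 0, 0.75],
    [[0, 0, 0], 0, 0.6],
    [[0, 0, 0], 0, 0.6],
    [[0, 0, 0], 0, 0.6],
    [[0, 0, -0.2], 0, 0.6],
    [[0, 0, -0.6], 0, 0.6],
    [[0, 0, -1], 0, 0.6],
    [[0, 0, -1], 0, 0.6],
    [[0, 0, -1], 0, 0.6],
    [[0, 0, 0], 0, 0.5],
    [[0, 0, 0], 0, 0.5],
  ],
)

```text
t: 18.58
ee_pos: [434.0, 29.5, 127.0]
orientation: [-0.136, 3.135, -0.0]
ft_force: [0.3, 0.1, -0.2]
width: 43.2
grasp_force: 0.0
```

```bash
python3 - <<'E'
from meas import *
from go import go
im=cams.get_image("scene");K=np.array(im["camera_matrix"]);Rr=cv2.Rodrigues(np.array(im["rotation"]))[0]
def proj(W):
    q=K@Rr.T@(np.array(W)-im["xyz"]);return (q[:2]/q[2]).round(1)
for n in("tube_blue","tube_red","tube_orange"):print(n,[(np.round(b["rect"]).tolist(),round(b["p"],2)) for b in cams.boxes_of("scene",n)][:3])
for n,c,a in(("blue",(445,32),.087),("red",(486.5,-171),.055)):
    o=np.array([*c,29.5]);d=np.array([np.cos(a),np.sin(a),0])
    print(n,"expected cap",proj(o-53*d),"mid",proj(o),"tip",proj(o+59*d),"box",cv2.boundingRect(cv2.findNonZero(sil(im,TU,(*c,a-np.pi/2),20))))
im=cams.get_image("scene")["image"];cv2.imwrite("pics/g9.png",cv2.resize(im[120:250,130:390],(800,400),interpolation=2)[:,:,::-1])
a=-.155;g=np.array([569,-348])-5*np.array([np.cos(a),np.sin(a)])
go(a,(*g,115),(*g,25),(*g,3))
E
```

```text
tube_blue [([195.0, 164.0, 39.0, 30.0], 0.7)]
tube_red [([275.0, 190.0, 31.0, 32.0], 0.83)]
tube_orange [([456.0, 250.0, 11.0, 44.0], 0.93), ([368.0, 211.0, 43.0, 29.0], 0.59)]
blue expected cap [179.4 174. ] mid [196.1 162.1] tip [213.6 149.6] box (698, 597, 162, 123)
red expected cap [259.8 201.2] mid [275.8 187.8] tip [292.4 174. ] box (1019, 694, 157, 135)
turn units 2.77
[ 564.05994235 -347.2280995   115.        ] units [ -7.54 -14.07   0.37]
[ 564.05994235 -347.2280995    25.        ] units [-0.01 -0.    3.6 ]
[ 564.05994235 -347.2280995     3.        ] units [-0.   -0.    0.88]
q [ 0.04  0.31  2.11 -0.    0.73 -1.62] p [432.2  29.4 124.7] R2 [-0.002  0.    -1.   ]
```

The blue and red tubes are both where they should be when seated (detected boxes match expected ones to about 1 px). Now the orange-capped tube at (368,211); the yellow look-alike is at (456,250).

Call:
move_arm(
  steps=[
    [[0, 0, 0], 0.95, 0.5],
    [[0, 0, 0], 0.95, 0.5],
    [[0, 0, 0], 0.87, 0.5],
    [[-0.5, -0.94, 0.02], 0, 0.5],
    [[-0.5, -0.94, 0.02], 0, 0.5],
    [[-0.5, -0.94, 0.02], 0, 0.5],
    [[-0.5, -0.94, 0.02], 0, 0.5],
    [[-0.5, -0.94, 0.02], 0, 0.5],
    [[-0.5, -0.94, 0.02], 0, 0.5],
    [[-0.5, -0.94, 0.02], 0, 0.5],
    [[-0.5, -0.94, 0.02], 0, 0.5],
    [[-0.5, -0.94, 0.02], 0, 0.5],
    [[-0.5, -0.94, 0.02], 0, 0.5],
    [[-0.5, -0.94, 0.02], 0, 0.5],
    [[-0.5, -0.94, 0.02], 0, 0.5],
    [[-0.5, -0.94, 0.02], 0, 0.5],
    [[-0.5, -0.94, 0.02], 0, 0.5],
    [[-0.5, -0.94, 0.02], 0, 0.5],
    [[0, 0, 0], 0, 0.5],
    [[0, 0, 0], 0, 0.5],
  ],
)

```text
t: 20.5
ee_pos: [563.2, -348.4, 116.4]
orientation: [-0.246, -3.13, -0.002]
ft_force: [0.0, 1.1, 0.4]
width: 44.3
grasp_force: 0.0
```

```bash
python3 - <<'E'
from go import *
a=-.155;g=np.array([569,-348])-5*np.array([np.cos(a),np.sin(a)])
go(a,(*g,25),(*g,4))
E
```

```text
turn units -0.02
[ 564.05994235 -347.2280995    25.        ] units [-0.03  0.05  3.66]
[ 564.05994235 -347.2280995     4.        ] units [-0.   -0.    0.84]
q [-0.57  0.6   1.61  0.    0.94 -1.99] p [ 563.2 -348.4  116.4] R2 [-0.002  0.001 -1.   ]
```

Call:
move_arm(
  steps=[
    [[-0.03, 0.05, 0.9], 0, 0.5],
    [[0, 0, 0.9], 0, 0.5],
    [[0, 0, 0.9], 0, 0.5],
    [[0, 0, 0.9], 0, 0.5],
    [[0, 0, 0], 0, 0.5],
    [[0, 0, 0], 0, 0.5],
    [[0, 0, 0.5], 0, 0.5],
    [[0, 0, 0.35], 0, 0.5],
    [[0, 0, 0], 0, 0.5],
    [[0, 0, 0], 0, 0.5],
  ],
)

```text
t: 21.33
ee_pos: [564.6, -346.5, 6.8]
orientation: [-0.243, -3.132, -0.0]
ft_force: [0.7, 0.7, 0.1]
width: 43.9
grasp_force: 0.0
```

Call:
move_arm(
  steps=[
    [[0, 0, 0], 0, 1],
    [[0, 0, 0], 0, 1],
    [[0, 0, 0], 0, 1],
    [[0, 0, 0], 0, 1],
    [[0, 0, 0], 0, 1],
  ],
)

```text
t: 21.75
ee_pos: [564.9, -346.8, 7.3]
orientation: [0.243, 3.132, -0.0]
ft_force: [-0.3, -0.9, 1.2]
width: 14.5
grasp_force: 30.3
```

```bash
python3 - <<'E'
from go import *
p=ctrl.get_obs()["ee_pos"]
a=-.155;ax=np.array([np.cos(a),np.sin(a)]);off=(p[:2]-np.array([569,-348]))@ax
a=-.12;g=np.array([442.2,-61.8])+off*np.array([np.cos(a),np.sin(a)])
print(off,g,"seat z",p[2]+20);go(a,(*p[:2],110),(*g,110),(*g,45),(*g,p[2]+20.5))
E
```

```text
-4.187822421670785 [438.04229373 -61.29866653] seat z 27.274544700361584
turn units -0.4
[ 564.94419455 -346.82990182  110.        ] units [-0.   -0.   -4.11]
[438.04229373 -61.29866653 110.        ] units [ 6.410e+00  1.073e+01 -1.000e-02]
[438.04229373 -61.29866653  45.        ] units [0.  0.  2.6]
[438.04229373 -61.29866653  27.7745447 ] units [0.   0.   0.69]
q [-0.57  0.75  1.63 -0.    0.76 -1.98] p [ 564.9 -346.8    7.3] R2 [ 0.001 -0.    -1.   ]
```

The tips are only about 2 mm below the axis, so I'll regrasp 3 mm lower before lifting.

Call:
move_arm(
  steps=[
    [[0, 0, 0], 0, 0.7],
    [[0, 0, 0], 0, 0.6],
    [[0, 0, 0], 0, 0.6],
    [[0, 0, 0.12], 0, 0.6],
    [[0, 0, 0], 0, 0.6],
    [[0, 0, 0], 0, 1],
    [[0, 0, 0], 0, 1],
    [[0, 0, 0], 0, 1],
    [[0, 0, 0], 0, 1],
    [[0, 0, 0], 0, 1],
  ],
)

```text
t: 22.58
ee_pos: [564.8, -346.7, 3.9]
orientation: [-0.243, -3.132, 0.0]
ft_force: [0.5, 0.1, -1.0]
width: 14.4
grasp_force: 30.0
```

Call:
move_arm(
  steps=[
    [[0, 0, -0.2], -0.4, 1],
    [[0, 0, -0.9], 0, 1],
    [[0, 0, -1], 0, 1],
    [[0, 0, -1], 0, 1],
    [[0, 0, -1], 0, 1],
    [[0.58, 0.975, 0], 0, 1],
    [[0.58, 0.975, 0], 0, 1],
    [[0.58, 0.975, 0], 0, 1],
    [[0.58, 0.975, 0], 0, 1],
    [[0.58, 0.975, 0], 0, 1],
    [[0.58, 0.975, 0], 0, 1],
    [[0.58, 0.975, 0], 0, 1],
    [[0.58, 0.975, 0], 0, 1],
    [[0.58, 0.975, 0], 0, 1],
    [[0.58, 0.975, 0], 0, 1],
    [[0.58, 0.975, 0], 0, 1],
    [[0, 0, 0], 0, 1],
    [[0, 0, 0], 0, 1],
  ],
)

```text
t: 24.08
ee_pos: [438.2, -60.4, 106.7]
orientation: [0.185, 3.136, -0.0]
ft_force: [1.2, 0.3, -0.6]
width: 14.5
grasp_force: 30.0
```

```bash
python3 - <<'E'
from go import *
go(-.12,(438,-61.3,45),(438,-61.3,25))
E
```

```text
turn units 0.03
[438.  -61.3  45. ] units [ 0.   -0.03  2.47]
[438.  -61.3  25. ] units [0.  0.  0.8]
q [-0.16  0.35  2.1  -0.    0.69 -1.62] p [438.2 -60.4 106.7] R2 [ 0. -0. -1.]
```

Call:
move_arm(
  steps=[
    [[0, -0.03, 0.6], 0, 1],
    [[0, 0, 0.6], 0, 1],
    [[0, 0, 0.6], 0, 1],
    [[0, 0, 0.6], 0, 1],
    [[0, 0, 0], 0, 1],
    [[0, 0, 0.3], 0, 1],
    [[0, 0, 0.3], 0, 1],
    [[0, 0, 0.2], 0, 1],
    [[0, 0, 0], 0, 1],
    [[0, 0, 0], 0, 1],
  ],
)

```text
t: 24.92
ee_pos: [438.5, -62.2, 26.4]
orientation: [-0.189, -3.136, -0.0]
ft_force: [0.3, -0.5, 0.2]
width: 14.1
grasp_force: 30.0
```

Call:
move_arm(
  steps=[
    [[0, 0.03, 0.06], 0, 1],
    [[0, 0, 0], 0, 1],
    [[0, 0, 0], 0, 0.82],
    [[0, 0, 0], 0, 0.7],
    [[0, 0, 0], 0, 0.5],
    [[0, 0, 0], 0, 0.5],
    [[0, 0, 0], 0, 0.5],
    [[0, 0, -0.3], 0, 0.5],
    [[0, 0, -1], 0, 0.5],
    [[0, 0, -1], 0, 0.5],
    [[0, 0, -1], 0, 0.5],
    [[0, 0, -1], 0, 0.5],
    [[0, 0, -1], 0, 0.5],
    [[0, 0, -1], 0, 0.5],
    [[0, 0, 0], 0, 0.5],
    [[0, 0, 0], 0, 0.5],
  ],
)

```text
t: 26.25
ee_pos: [439.4, -61.5, 184.0]
orientation: [0.188, 3.132, -0.001]
ft_force: [-0.3, -0.4, -0.6]
width: 44.3
grasp_force: 0.0
```

```bash
python3 - <<'E'
from meas import *
print(ctrl.get_obs()["ee_pos"],ctrl.get_obs()["ft_force"])
im=cams.get_image("scene")
for n,c,a in(("tube_blue",(445,32),.087),("tube_red",(486.5,-171),.055),("tube_orange",(442.2,-61.8),-.12)):
    print(n,[(np.round(b["rect"]).tolist(),round(b["p"],2)) for b in cams.boxes_of("scene",n)][:3])
    x,y,w,h=np.array(cv2.boundingRect(cv2.findNonZero(sil(im,TU,(*c,a-np.pi/2),20))))/S;print(" expected",x+w/2,y+h/2,w,h)
print([(n,np.round(cams.boxes_of("scene",n)[0]["rect"])) for n in("pen_red","pen_blue")])
cv2.imwrite("pics/final.png",cv2.resize(im["image"][80:280,130:430],(800,533),interpolation=2)[:,:,::-1])
E
```

```text
[439.37625375 -61.47974472 184.01501319] [-0.30058195 -0.41997557 -0.55689888]
tube_blue [([194.0, 165.0, 40.0, 29.0], 0.51)]
 expected 194.75 164.625 40.5 30.75
tube_red [([275.0, 192.0, 40.0, 33.0], 0.87)]
 expected 274.375 190.375 39.25 33.75
tube_orange [([225.0, 179.0, 48.0, 25.0], 0.65), ([455.0, 249.0, 9.0, 41.0], 0.65)]
 expected 223.25 180.875 47.5 28.75
[('pen_red', array([402., 227.,  25.,  44.])), ('pen_blue', array([325., 250.,  41.,  44.]))]
```

View pics/final.png

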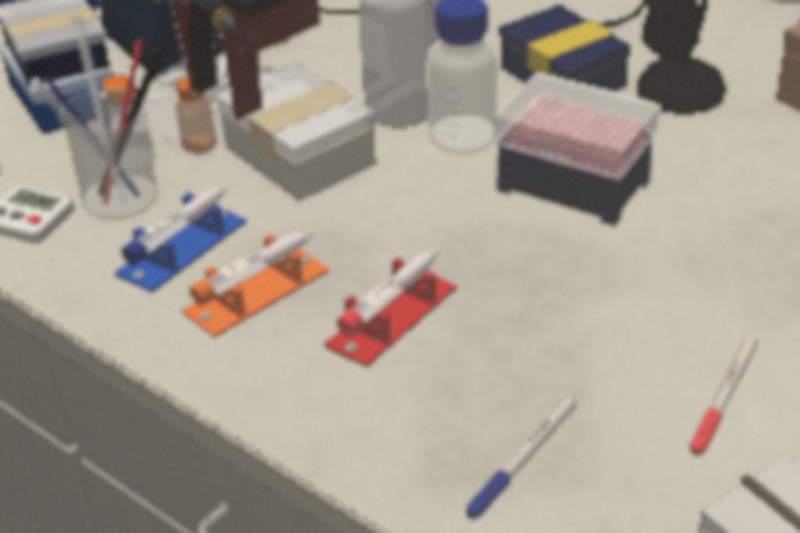

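All three tubes lie in both notches of their matching cradles: blue at crop (175,225), orange at (250,265) and red at (390,290). The pens and beaker have not moved, and the gripper is well clear.

```bash
python3 -c "
from workcell import ctrl
print(ctrl.close_job())"
```

```text
the job is handed in; nothing more can be done
None
```

The job is handed in at about 27 s of the 72 s limit: the blue, red and orange tubes each lie in both notches of their own cradle and look centred, with the pens and the yellow look-alike left alone.

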